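# Try the spring of an engraver's tilt plate

## Task

Try the spring travel of the tilt mount that holds the brass cup: press down the round pad on its sprung corner with the fingertips until the needle stands at the sliding index on its scale, keep it there for a full second, then let go so that the plate springs back level. Stop at the index rather than pushing the needle clearly past it. Leave the empty tilt mount, the index and everything loose on the bench where they are: nothing is to be picked up or shoved about.

Things in the scene. Friction and masses are not known exactly. Their poses are not given: they have to be found in the camera images.
- cup_mount: The tilt mount that holds a brass cup (56 mm wide, 45 mm tall). Dark steel base 125 (x) x 215 (y) x 12 mm, fixed. Origin: centre of its underside; z up. A 80 x 145 mm plate, top 70 mm above the bench, is hinged along x at y = -65, z = 60 mm; its free side, held up by a spring, is at +y. An upright arc scale with needle stands at the hinge's +x end and faces +x; highest part 225 mm above the bench.
- cup_plate (a joint): Tilt of the plate, rad: 0 at rest (level), growing as the free corner is pressed down, stop at 0.34. The pad takes about 2 to 3 N to start moving and about 10 N at 0.3 rad; the plate springs back to 0 when let go.
- cup_index (a joint): Setting of this mount's sliding index, rad, on the same scale as the plate's tilt: the needle stands at the middle of the index when the tilt equals this value. The index stays where it is set.
- cup_pad_top (a point): Centre of the top of the round black pad (28 mm across, 8 mm high) on the plate's free corner nearer the robot: mount x = -28, y = +63, z = 78 mm at rest. It is 128 mm level distance from the hinge axis, and sinks by about 128 mm x sin(tilt).
- cup_needle (a point): Point near the tip of the thin black needle (5 mm thick, 147 mm long, fixed to the plate at the hinge, at mount x = +58 mm), 145 mm from the hinge axis. At rest the needle leans 0.30 rad from upright, away from the plate's free side; pressing the corner swings it towards the free side. Axes: the plate's.
- cup_mark (a point): Where that needle point must come: in front of the middle of the sliding index, a dark steel block 8 mm wide and 24 mm high on the rim of the arc scale. 145 mm from the hinge axis. Axes turn with the index; +y is roughly the way the needle travels when pressed.
- bare_mount: The empty tilt mount, same make. Dark steel base 125 (x) x 215 (y) x 12 mm, fixed. Origin: centre of its underside; z up. A 80 x 145 mm plate, top 70 mm above the bench, is hinged along x at y = -65, z = 60 mm; its free side, held up by a spring, is at +y. An upright arc scale with needle stands at the hinge's +x end and faces +x; highest part 225 mm above the bench. Leave alone.
- bare_plate (a joint): Tilt of the plate, rad: 0 at rest (level), growing as the free corner is pressed down, stop at 0.34. The pad takes about 2 to 3 N to start moving and about 10 N at 0.3 rad; the plate springs back to 0 when let go.
- bare_index (a joint): Setting of this mount's sliding index, rad, on the same scale as the plate's tilt: the needle stands at the middle of the index when the tilt equals this value. The index stays where it is set.
- bare_pad_top (a point): Centre of the top of the round black pad (28 mm across, 8 mm high) on the plate's free corner nearer the robot: mount x = -28, y = +63, z = 78 mm at rest. It is 128 mm level distance from the hinge axis, and sinks by about 128 mm x sin(tilt).
- bare_needle (a point): Point near the tip of the thin black needle (5 mm thick, 147 mm long, fixed to the plate at the hinge, at mount x = +58 mm), 145 mm from the hinge axis. At rest the needle leans 0.30 rad from upright, away from the plate's free side; pressing the corner swings it towards the free side. Axes: the plate's.
- bare_mark (a point): Where that needle point must come: in front of the middle of the sliding index, a dark steel block 8 mm wide and 24 mm high on the rim of the arc scale. 145 mm from the hinge axis. Axes turn with the index; +y is roughly the way the needle travels when pressed.
- beaker: Loose brass beaker, 62 mm across, 70 mm tall, standing on the bench in front of the robot. Origin: centre of the underside. To be left alone.
- vase: Loose small brass vase, 54 mm across, 88 mm tall, standing between the two tilt mounts. Origin: centre of the underside. To be left alone.
- marker: Loose white marker pen with black cap, 134 mm long, 14 mm thick, lying beyond the mounts. Origin: centre of the underside. To be left alone.
- hammer: Loose small hammer, 220 mm long, lying on the robot's right. Origin: in the handle's line, at bench level. To be left alone.
- saucer: Loose copper saucer, 110 mm across, 18 mm tall, on the far left. Origin: centre of the underside. To be left alone.
- wedge: Loose wooden block, 70 x 45 x 22 mm, on the far right. Origin: centre of the underside. To be left alone.
- oilcan: Loose amber glass jar with black cap, 52 mm across, 100 mm tall, on the near left. Origin: centre of the underside. To be left alone.

How it is judged:
On the way:
1. the cup mount's pad is pressed by the fingers and its needle stays within 5 mm of the index for 0.8 s (distance between cup_needle and cup_mark below 0.005 m and contact force between the fingers and cup_plate_c0 above 1 N), for 0.8 s.
At the end, for the whole second after the job is handed in: Both plates are back level (tilt below 0.015 rad), both indexes within 4 mm of and all loose things within 20 mm of where they were at the start (value of joint each of cup_plate, bare_plate below 0.015 rad and distance of each of cup_mark, bare_mark from where it was at the start of the episode below 0.004 m and distance of each of beaker, vase, marker, hammer, saucer, wedge, oilcan from where it was at the start of the episode below 0.02 m); the robot touches nothing.
It fails at once if the needle of the cup mount goes more than 10 mm past the index (y of cup_needle in the frame of cup_mark above 0.0095 m).
It fails at once if the empty mount's plate is pressed (tilted over 0.04 rad) (value of joint bare_plate above 0.04 rad).
It fails at once if an index is shifted by more than 4 mm (distance of any of cup_mark, bare_mark from where it was at the start of the episode above 0.004 m).
It fails at once if a loose thing is lifted, carried or pushed more than 20 mm (distance of any of beaker, vase, marker, hammer, saucer, wedge, oilcan from where it was at the start of the episode above 0.02 m).
It also fails if it takes over 38 s, if anything falls off the work surface, if the arm or the gripper's body presses on something with over 40 N, if the wrist force passes 120 N, or if a joint passes its speed limit or range.

## Robot

A 7-joint arm with a two-finger parallel gripper is mounted at the origin on the work surface. World frame = base frame: x ahead of the robot, y to its left, z up, the work surface at z = 0. Lengths are in m, angles in rad, forces in N, time in s.
With the tool pointing down it reaches from about 0.4 to 0.85 m from the base axis. Payload 10.4 kg.
Tool frame: the origin (TCP) lies at the very end of the fingers, on their centre line; the grasp point (between the pads) lies 19 mm behind it; z points along the fingers, y is the direction in which the jaws open and shut (so a half turn about z gives the same grasp; the last joint's range is limited). The gripper opens to 87 mm and grips with 3 to 60 N. Pads are 19 mm wide; open, the fingers measure 117 mm over their backs; the gripper's body (75 mm by 190 mm) begins 51 mm behind the grasp point.
Start: joints at [1.185, 0.332, -0.065, 1.46, 0.022, 1.35, -0.088], TCP at [0.222, -0.584, 0.223] pointing down, gripper open.
Joint ranges: [-2.6, 2.6], [-0.5, 2.12], [-1.47, 1.34], [0.16, 2.42], [-1.27, 4.41], [0.06, 2.06], [-2.6, 2.6]. Speed limits (rad/s): [2.22, 2.22, 2.79, 2.79, 3.14, 3.14, 3.14].

## Interface

Orientations are given as a unit quaternion [x, y, z, w].
In Python, from bench import r, eyes, job gives the robot as it stands. The module is installed in compiled form; this text tells all that it offers.
- The arm moves only by the tool play_rows, never from a script. Its argument "motion" is a list of rows, each a list of 7 numbers: the shift along the tool's x, y, z as a fraction of full scale, then the turn, a rotation vector about the tool's x, y, z as a fraction of full scale, then the opening in per cent of the stroke, from 0 (shut) to 100 (fully open). A call has 1 to 5 rows; each row is the pose to reach, as a shift and turn from the pose commanded when the call began, along the tool's axes at that moment; what a row does not reach only later rows make up. Full scale, the value 1, is 0.2 m for a shift and 90 degrees for a turn. A row lasts 1/8 s, in which the tool goes at most 62.5 mm and 10.7 degrees, less where a joint would pass 70% of its speed; a pose out of reach is approached as far as the arm can. A call with a number of a shift or a turn outside -1 to 1 is refused whole. A call with a gripper value outside its range is refused whole. The fingers move at their own pace and stop on an object; "squeeze" is the grip in N (left out, the last holds). Time passes only in rows, so rows that repeat a pose let the fingers close. It gives the time, the measured TCP pose, the force and the opening at its end, in the units of the state.
- r.read_state(): the state, without advancing time (a new reading comes with each control period).
- eyes.camera(name): name is "scene" or "top"; returns a dict with "image" (384x512x3 uint8, red, green, blue), "mtx" (3x3 intrinsics, pixels), "dist" ([k1, k2, p1, p2, k3] as OpenCV has them; the pictures are not rectified), "R" (3x3) and "t" (3): a world point X has camera coordinates R X + t. Camera axes: x right, y down, z forward; pixel columns grow to the right and rows downward; lengths in m; the calibration is good to about 2 mm. A picture is of the moment at which its call begins. There is no depth.
- job.close_job(): hands the job in, once; it reports no verdict.
Trained networks look in a picture, given as the dict that the camera call returned (one of the last four; its "shot" number tells which), for a name from the list of things; names that differ only in an ending like _2 or _b are one class to them, and where a whole thing is asked for, a point or a joint stands for the part that bears it (a point fixed in the world has none). Each returns a list of dicts, best first, with "p" (0 to 1); they miss things now and then, are a little off and sometimes report something else, mostly with a low value. They report only what shows in the picture. A call takes as long as a camera call.
- eyes.regions_of(picture, label): "region" (384x512 bool, what is visible of it) and "xy" ([column, row] in pixels, amid what is visible of it).
- eyes.landmark_of(picture, label): "xy" ([column, row] in pixels: a listed point, or the origin of a listed thing).
The state is a dict: "time": time; "joint_positions": joint angles; "joint_vel": joint speeds; "joint_torque": joint torques, N m; "ee_pos": TCP position; "eef_rot": TCP orientation; "ft_force": force on the tool from outside, world axes, zero at the start; "torque": the same for the moment, N m; "width": finger opening in m.
Only numpy, scipy, OpenCV 4.12 (cv2) and the standard library are available. Lean on these libraries where they do the work, as an engineer would, in place of code of your own. Each camera call takes 0.05 s, during which the arm holds its last target. There are 200 camera calls.

## Working session

There is one attempt and no reset: what is moved stays moved. The work goes in short steps, Python scripts to look and compute and a tool call to move; the robot and the scene stay as the last step left them, time stands still between calls to the robot, and variables do not carry over. Pictures are saved under pics/ and viewed, about 8 in all and at most 12, crops included, and the job is handed in when it is done.

Besides the shell and the picture viewer there is one more tool, called after ">>>" as name(argument=value, ...) on one line, values as JSON. play_rows: Moves the arm, as the interface text tells. Shift numbers are shares of 0.2 m and turn numbers shares of 90 degrees, none past 1 either way. Its arguments: {"type":"object","properties":{"motion":{"type":"array","items":{"type":"array","items":{"type":"number"}}},"squeeze":{"type":"number"}},"required":["motion"]}

```bash
mkdir -p pics
cat > h.py <<'E'
import numpy as np, cv2
from bench import r, eyes, job
def ray(c,xy):
    u=cv2.undistortPoints(np.array([[xy]],float),c["mtx"],np.array(c["dist"],float))[0,0]
    R=np.array(c["R"]);t=np.array(c["t"]); d=R.T@np.array([u[0],u[1],1]); return -R.T@t, d/np.linalg.norm(d)
def atz(c,xy,z):
    o,d=ray(c,xy); return o+d*(z-o[2])/d[2]
def atx(c,xy,x):
    o,d=ray(c,xy); return o+d*(x-o[0])/d[0]
def tri(a,xa,b,xb):
    o1,d1=ray(a,xa);o2,d2=ray(b,xb)
    s=np.linalg.lstsq(np.c_[d1,-d2],o2-o1,rcond=None)[0]
    p,q=o1+s[0]*d1,o2+s[1]*d2
    return (p+q)/2,np.linalg.norm(p-q)
def save(c,n): cv2.imwrite("pics/"+n,cv2.cvtColor(c["image"],cv2.COLOR_RGB2BGR))
np.set_printoptions(precision=4,suppress=True)
E
python3 - <<'E'
from h import *
s=r.read_state();print(s["time"],s["ee_pos"],s["eef_rot"],s["ft_force"],s["width"])
a=eyes.camera("scene");b=eyes.camera("top")
cv2.imwrite("pics/a.png",cv2.cvtColor(np.vstack([a["image"],b["image"]]),cv2.COLOR_RGB2BGR)[:, :])
for n,c in(("scene",a),("top",b)):
    print(n,-np.array(c["R"]).T@c["t"])
    for l in["cup_mount","bare_mount","cup_pad_top","cup_needle","cup_mark","bare_pad_top","bare_needle","bare_mark","vase","beaker","oilcan"]:
        print(n,l,[(np.round(x["xy"],1),round(x["p"],2)) for x in eyes.landmark_of(c,l)[:3]])
im=np.vstack([a["image"],b["image"]]);cv2.imwrite("pics/a.png",cv2.resize(cv2.cvtColor(im,cv2.COLOR_RGB2BGR),(400,600)))
save(a,"s0.png");save(b,"t0.png")
E
```

```text
0.0 [ 0.2217 -0.5839  0.2218] [ 0.9836  0.1804 -0.0001 -0.0007] [ 0.3254  0.4425 -0.8092] 0.08669860966354935
scene [1.3875 0.2828 0.7002]
scene cup_mount [(array([210.4, 203.3]), 0.67)]
scene bare_mount [(array([313.8, 242.1]), 0.86)]
scene cup_pad_top [(array([230. , 182.4]), 0.61)]
scene cup_needle [(array([167.1, 155. ]), 0.84)]
scene cup_mark [(array([175.2, 151.5]), 0.53), (array([276.1, 189.9]), 0.53), (array([399.1, 207.2]), 0.18)]
scene bare_pad_top [(array([336.1, 215.9]), 0.7)]
scene bare_needle [(array([275. , 192.7]), 0.63), (array([303.1, 280. ]), 0.34)]
scene bare_mark [(array([280.6, 192. ]), 0.45)]
scene vase [(array([259. , 223.3]), 0.88)]
scene beaker [(array([277.9, 188.6]), 0.52), (array([171.2, 245.4]), 0.36)]
scene oilcan [(array([400.5, 207.9]), 0.64)]
top [0.3633 0.0004 1.5081]
top cup_mount [(array([304.9, 205.8]), 0.58), (array([335.3, 175.4]), 0.18)]
top bare_mount [(array([203.9, 188.7]), 0.86)]
top cup_pad_top [(array([288.6, 211.4]), 0.73)]
top cup_needle []
top cup_mark [(array([337.1, 177.6]), 0.46)]
top bare_pad_top []
top bare_needle []
top bare_mark [(array([223.9, 150.8]), 0.41)]
top vase [(array([249.7, 187.7]), 0.53)]
top beaker [(array([250.4, 245.8]), 0.69)]
top oilcan [(array([129.1, 255.3]), 0.63)]
```

View pics/s0.png

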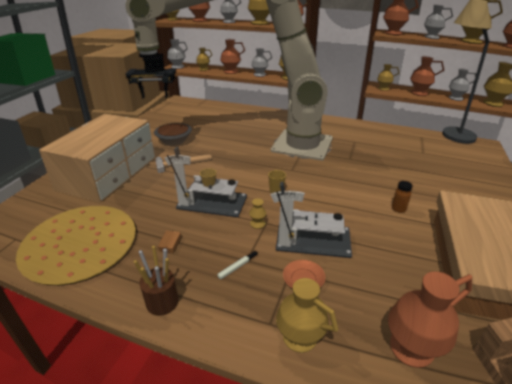

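View pics/t0.png

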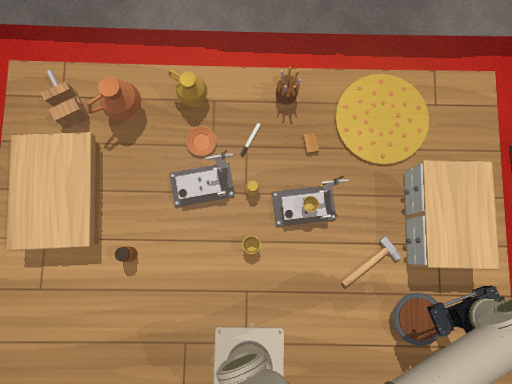

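```bash
cat >> h.py <<'E'
from scipy.optimize import least_squares
def proj(c,P):
    return cv2.projectPoints(np.atleast_2d(P).astype(float),cv2.Rodrigues(np.array(c["R"],float))[0],np.array(c["t"],float),c["mtx"],np.array(c["dist"],float))[0][:,0]
def toW(p,L):
    x,y,w=p; L=np.atleast_2d(L); R=np.array([[np.cos(w),-np.sin(w),0],[np.sin(w),np.cos(w),0],[0,0,1]]); return L@R.T+[x,y,0]
def ndl(th,rad=.145,x=.058):
    a=-0.30+th; return np.array([x,-.065+rad*np.sin(a),.060+rad*np.cos(a)])
PAD=np.array([-.028,.063,.078])
E
python3 - <<'E'
from h import *
N=4
a=eyes.camera("scene");b=eyes.camera("top")
def best(c,l,guess):
    d=[x["xy"] for x in eyes.landmark_of(c,l) if x["p"]>.3 and np.hypot(*(np.array(x["xy"])-guess))<20]
    return d[0] if d else None
for nm,g in(("cup",dict(s=(190,185),t=(305,205))),("bare",dict(s=(300,225),t=(205,185)))):
    obs=[]
    for c,k in((a,"s"),(b,"t")):
        for l,P in((nm+"_mount",np.zeros(3)),(nm+"_pad_top",PAD),(nm+"_needle",ndl(0))):
            d=[x["xy"] for x in eyes.landmark_of(c,l) if x["p"]>.3 and np.hypot(*(np.array(x["xy"])-g[k]))<60]
            if d: obs.append((c,np.array(d[0]),P,l+k))
    o=atz(obs[0][0],obs[0][1],0)
    f=lambda p:np.concatenate([(proj(c,toW(p,P))[0]-xy) for c,xy,P,_ in obs])
    s=least_squares(f,[o[0],o[1],0],loss="soft_l1")
    print(nm,s.x,[(q[3],e.round(1)) for q,e in zip(obs,f(s.x).reshape(-1,2))])
    if nm=="cup":
        for c in(a,b):
            for x in eyes.landmark_of(c,"cup_mark"):
                fm=least_squares(lambda t:proj(c,toW(s.x,ndl(t[0])))[0]-x["xy"],[.1]); print("mark",x["xy"],x["p"],fm.x,fm.fun)
        np.save("pose.npy",s.x)
        px=[proj(a,toW(s.x,ndl(t)))[0].round(1) for t in(0,.1,.2,.3)];print(px)
        for l in("vase",): print(l,atz(b,eyes.landmark_of(b,l)[0]["xy"],0))
for c,n,(x,y,w,h) in((a,"a",(150,135,110,90)),(b,"b",(262,165,100,75))):
    q=cv2.resize(cv2.cvtColor(c["image"],cv2.COLOR_RGB2BGR)[y:y+h,x:x+w],None,fx=6 if n=="a" else 5,fy=6 if n=="a" else 5,interpolation=cv2.INTER_CUBIC)
    cv2.imwrite(f"pics/c{n}.png",q)
E
```

```text
cup [ 0.5398 -0.1903  0.1575] [('cup_mounts', array([ 1.1, -2.1])), ('cup_pad_tops', array([-0.6,  0.4])), ('cup_needles', array([0.4, 0.8])), ('cup_mountt', array([1.2, 0.2])), ('cup_pad_topt', array([-0.2, -0.6]))]
mark [174.1, 153.8] 0.44 [0.2095] [-0.0151  1.9713]
mark [337.2, 175.8] 0.6 [0.1535] [-0.0638 -0.5575]
[array([165.1, 156.6]), array([169.3, 156. ]), array([173.7, 155.8]), array([178.2, 156. ])]
vase [ 0.5903 -0.0042  0.    ]
bare [0.5979 0.1753 0.1275] [('bare_mounts', array([ 0. , -4.7])), ('bare_pad_tops', array([0.6, 0.6])), ('bare_needles', array([0.3, 0.2])), ('bare_pad_topt', array([ 3.7, -0.5]))]
```

View pics/ca.png

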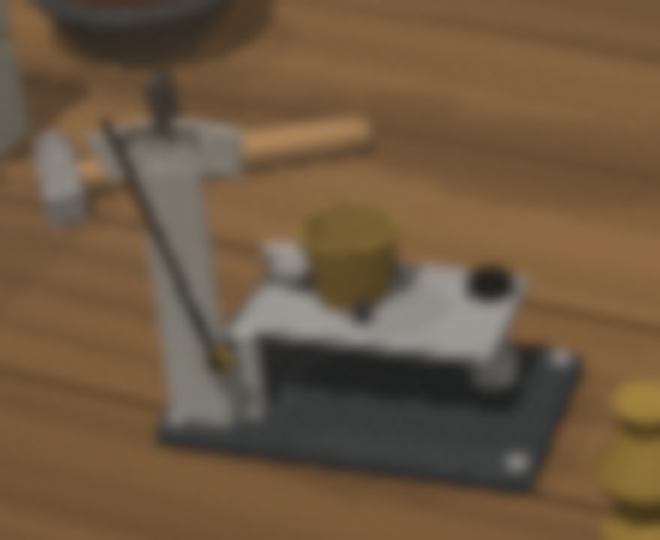

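View pics/cb.png

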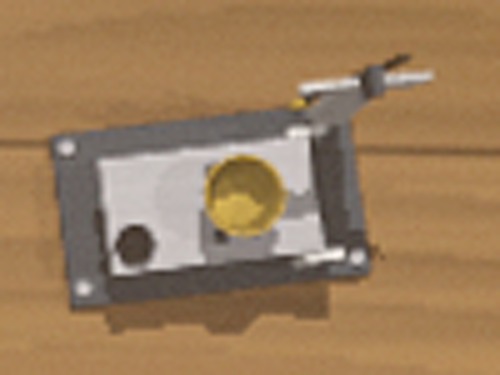

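Scene crop: the needle tip is at about (167.7,155.5), the index block at about (176.7,152.5) and the pad at about (231.7,182). Top crop: tip end about (343.6,176.7), index block about (336.4,181), pad (289,214). The empty mount and the vase are clear of the planned path.

```bash
cat >> h.py <<'E'
from scipy.spatial.transform import Rotation as Ro
def toM(p,W):
    x,y,w=p; d=np.array(W)-[x,y,0]; return np.array([np.cos(w)*d[0]+np.sin(w)*d[1],-np.sin(w)*d[0]+np.cos(w)*d[1],d[2]])
def plan(target,xang=None):
    s=r.read_state(); R=Ro.from_quat(s["eef_rot"])
    print("t",s["time"],"pos",s["ee_pos"],"F",s["ft_force"],"w",s["width"])
    print("shift/.2",R.inv().apply(np.array(target)-s["ee_pos"])/.2)
    if xang is not None:
        c,sn=np.cos(xang),np.sin(xang)
        T=Ro.from_matrix(np.array([[c,sn,0],[sn,-c,0],[0,0,-1]]))
        print("turn/90",(R.inv()*T).as_rotvec()/(np.pi/2))
E
python3 - <<'E'
from h import *
p=np.load("pose.npy")
a=eyes.camera("scene");b=eyes.camera("top")
for n,sa,tb in(("tip",(167.7,155.3),(343.6,176.7)),("index",(176.7,152.5),(336.4,181)),("pad",(231.7,182.2),(289,214))):
    P,e=tri(a,sa,b,tb); M=toM(p,P); print(n,P,"M",M,e,"th",np.arctan2(M[1]+.065,M[2]-.06)+.3,"rad",np.hypot(M[1]+.065,M[2]-.06))
print("modelpad",toW(p,PAD),"model tip",ndl(0,.147))
t=toW(p,PAD)[0]; plan([t[0],t[1],.27],p[2]+np.pi/2)
E
```

```text
tip [ 0.606  -0.2855  0.1998] M [ 0.0505 -0.1044  0.1998] 0.003869063258164111 th 0.02511127357735088 rad 0.14526037806879788
index [ 0.5911 -0.2618  0.206 ] M [ 0.0394 -0.0787  0.206 ] 0.00313908372113937 th 0.20633437563415907 rad 0.14659274940405648
pad [ 0.4981 -0.1265  0.0726] M [-0.0312  0.0696  0.0726] 0.002983953040225516 th 1.7773581160215763 rad 0.1351551657423394
modelpad [[ 0.5022 -0.1324  0.078 ]] model tip [ 0.058  -0.1084  0.2004]
t 2.15 pos [ 0.2218 -0.5843  0.2226] F [-0.1124  1.3564 -0.6706] w 0.08699561513640366
shift/.2 [ 2.1126 -1.6148 -0.2372]
turn/90 [ 0.0001  0.     -0.8693]
```

>>> play_rows(motion=[[0.15,-0.1,-0.25,0,0,0,0],[0.35,-0.27,-0.25,0,0,0,0],[0.55,-0.42,-0.25,0,0,0,0],[0.75,-0.57,-0.25,0,0,0,0],[0.95,-0.73,-0.25,0,0,0,0]], squeeze=20)

```text
time: 2.78
ee_pos: [0.3483, -0.379, 0.2727]
eef_rot: [0.984, 0.18, 0.0, 0.0]
ft_force: [-0.4, -1.2, 0.7]
width: 0.0447
```

>>> play_rows(motion=[[0.2,-0.15,0,0,0,-0.1,0],[0.4,-0.3,0,0,0,-0.2,0],[0.6,-0.45,0,0,0,-0.3,0],[0.8,-0.6,0,0,0,-0.4,0],[0.95,-0.73,0,0,0,-0.5,0]])

```text
time: 3.4
ee_pos: [0.4744, -0.1745, 0.2728]
eef_rot: [0.838, 0.546, 0.0, 0.0]
ft_force: [1.0, -0.8, 0.3]
width: 0.0017
```

Run:
```python
from h import *
p=np.load("pose.npy"); plan([.500,-.130,.15],p[2]+np.pi/2)
```

```text
t 3.4 pos [ 0.4744 -0.1745  0.2728] F [ 0.974  -0.8203  0.3297] w 0.0017013283094288586
shift/.2 [0.2551 0.0268 0.6139]
turn/90 [ 0.0004  0.     -0.3652]
```

>>> play_rows(motion=[[0.15,0.01,0,0,0,-0.1,0],[0.255,0.027,0.1,0,0,-0.2,0],[0.255,0.027,0.3,0,0,-0.3,0],[0.255,0.027,0.5,0,0,-0.365,0],[0.255,0.027,0.7,0,0,-0.365,0]])

```text
time: 4.03
ee_pos: [0.4993, -0.1323, 0.1315]
eef_rot: [0.651, 0.759, 0.0, 0.0]
ft_force: [0.0, -0.4, 0.5]
width: 0.0002
```

>>> play_rows(motion=[[0,0,0,0,0,0,0],[0,0,0,0,0,0,0]])

```text
time: 4.28
ee_pos: [0.5002, -0.1323, 0.1342]
eef_rot: [0.652, 0.758, 0.0, 0.001]
ft_force: [-0.4, -0.1, 0.3]
width: 0.0007
```

Run:
```python
from h import *
p=np.load("pose.npy"); plan([.500,-.130,.088],p[2]+np.pi/2)
a=eyes.camera("scene");b=eyes.camera("top")
B=lambda c:cv2.cvtColor(c["image"],cv2.COLOR_RGB2BGR)
q=[cv2.resize(B(c)[y:y+90,x:x+100],(400,360),interpolation=cv2.INTER_CUBIC) for c,x,y in((a,155,115),(b,262,150))]
cv2.imwrite("pics/d.png",np.hstack(q))
s=r.read_state(); print("tcp px",proj(a,s["ee_pos"]),proj(b,s["ee_pos"]))
```

```text
t 4.275 pos [ 0.5002 -0.1323  0.1342] F [-0.3907 -0.0684  0.2639] w 0.0006638302942120135
shift/.2 [0.0116 0.0004 0.2311]
turn/90 [ 0.0011  0.0005 -0.0044]
tcp px [[228.5185 165.9978]] [[292.1116 211.6973]]
```

View pics/d.png

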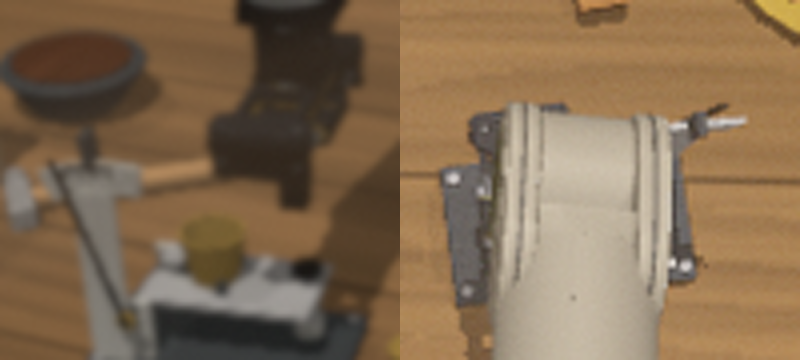

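>>> play_rows(motion=[[0.018,0,0.1,0,0,0,0],[0.018,0,0.2,0,0,0,0],[0.018,0,0.25,0,0,0,0],[0.018,0,0.27,0,0,0,0],[0.018,0,0.28,0,0,0,0]])

```text
time: 5.0
ee_pos: [0.4991, -0.1286, 0.0772]
eef_rot: [0.652, 0.758, 0.0, 0.0]
ft_force: [-1.5, 0.8, 3.5]
width: 0.0005
```

>>> play_rows(motion=[[0,0,0.02,0,0,0,0],[0,0,0.04,0,0,0,0],[0,0,0.06,0,0,0,0],[0,0,0.06,0,0,0,0],[0,0,0.06,0,0,0,0]])

```text
time: 5.62
ee_pos: [0.4992, -0.1278, 0.0648]
eef_rot: [0.652, 0.759, 0.0, 0.0]
ft_force: [-1.1, 6.1, 5.6]
width: 0.0005
```

```bash
cat >> h.py <<'E'
def look(name):
    p=np.load("pose.npy"); s=r.read_state(); print("t",s["time"],s["ee_pos"],s["ft_force"])
    a=eyes.camera("scene");b=eyes.camera("top")
    for c in(a,b):
        for l in("cup_needle","cup_mark"): print(l,[(x["xy"],round(x["p"],2)) for x in eyes.landmark_of(c,l)[:2]])
    save(a,name+"_a.png");save(b,name+"_b.png")
    B=lambda c:cv2.cvtColor(c["image"],cv2.COLOR_RGB2BGR)
    q=[cv2.resize(B(c)[y:y+40,x:x+w],None,fx=10,fy=10,interpolation=cv2.INTER_CUBIC) for c,x,y,w in((a,160,140,40),(b,320,165,40))]
    cv2.imwrite("pics/"+name+".png",np.hstack(q))
    print("tip model",[(t,proj(a,toW(p,ndl(t,.147)))[0].round(1),proj(b,toW(p,ndl(t,.147)))[0].round(1)) for t in(0,.1,.15,.2)])
E
python3 -c "
from h import *
look('e')"
```

```text
t 5.625 [ 0.4992 -0.1278  0.0648] [-1.1063  6.0722  5.6404]
cup_needle [([172.9, 152.0], 0.95)]
cup_mark [([315.7, 243.1], 0.55), ([174.7, 152.4], 0.39)]
cup_needle []
cup_mark [([336.9, 179.5], 0.57)]
tip model [(0, array([164.8, 156.1]), array([343.9, 174.4])), (0.1, array([169.1, 155.4]), array([339.7, 174.9])), (0.15, array([171.3, 155.2]), array([337.5, 175.1])), (0.2, array([173.5, 155.2]), array([335.3, 175.4]))]
```

View pics/e.png

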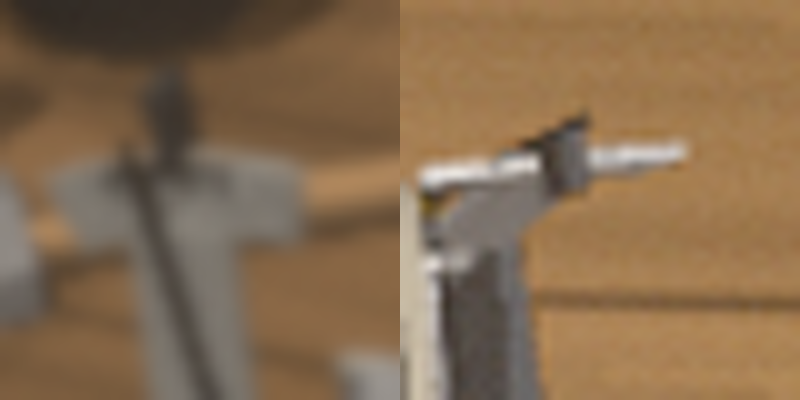

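Left view: tip is about (172.8,155), block about (177.2,152). Right view: tip is about column 338.5, block about 336.7 (336 after allowing for its offset behind the needle). Tilt is now about 0.11 and the index sits at about 0.18, so I'll press roughly 8 mm further.

>>> play_rows(motion=[[0,0,0.01,0,0,0,0],[0,0,0.02,0,0,0,0],[0,0,0.03,0,0,0,0],[0,0,0.04,0,0,0,0],[0,0,0.04,0,0,0,0]])

```text
time: 6.55
ee_pos: [0.4992, -0.1278, 0.0569]
eef_rot: [0.652, 0.759, 0.0, 0.0]
ft_force: [-1.5, 5.0, 5.7]
width: 0.0006
```

```bash
python3 -c "
from h import *
look('f')
p=np.load('pose.npy');a=eyes.camera('scene');b=eyes.camera('top')
for c in(a,b):print([(x,proj(c,toW(p,ndl(.18,.147,x)))[0].round(1)) for x in (.058,.048,.043)])"
```

```text
t 6.55 [ 0.4992 -0.1278  0.0569] [-1.5445  5.0058  5.6501]
cup_needle [([176.1, 156.0], 0.8)]
cup_mark [([173.8, 153.9], 0.57)]
cup_needle [([335.5, 174.5], 0.57)]
cup_mark [([336.9, 174.5], 0.41)]
tip model [(0, array([164.8, 156.1]), array([343.9, 174.4])), (0.1, array([169.1, 155.4]), array([339.7, 174.9])), (0.15, array([171.3, 155.2]), array([337.5, 175.1])), (0.2, array([173.5, 155.2]), array([335.3, 175.4]))]
[(0.058, array([172.6, 155.2])), (0.048, array([173.9, 153.6])), (0.043, array([174.5, 152.9]))]
[(0.058, array([336.2, 175.3])), (0.048, array([336.7, 178.4])), (0.043, array([337. , 179.9]))]
```

View pics/f.png

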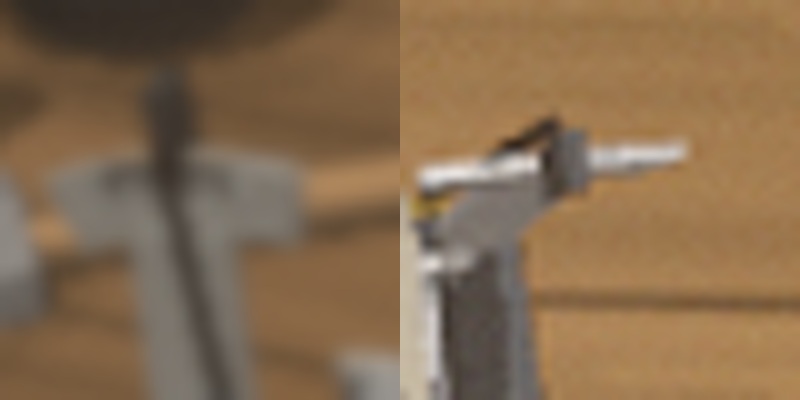

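Both views put the tip at the index or 1–2 mm past it: top view has the tip at column 335.3 against the mark at about 335–336, scene view 176.0 against about 175.5. I'll ease back about 1 mm and hold.

>>> play_rows(motion=[[0,0,-0.005,0,0,0,0],[0,0,-0.005,0,0,0,0],[0,0,-0.005,0,0,0,0],[0,0,-0.005,0,0,0,0],[0,0,-0.005,0,0,0,0]])

```text
time: 7.58
ee_pos: [0.4992, -0.1278, 0.058]
eef_rot: [0.652, 0.759, 0.0, 0.0]
ft_force: [-1.3, 5.6, 7.1]
width: 0.0004
```

>>> play_rows(motion=[[0,0,0,0,0,0,0],[0,0,0,0,0,0,0],[0,0,0,0,0,0,0],[0,0,0,0,0,0,0],[0,0,0,0,0,0,0]])

```text
time: 8.2
ee_pos: [0.4993, -0.1278, 0.058]
eef_rot: [0.652, 0.759, 0.0, 0.0]
ft_force: [-1.0, 5.0, 6.6]
width: 0.0004
```

```bash
python3 -c "
from h import *
look('g')"
python3 -c "
import cv2,numpy as np
e=cv2.imread('pics/e.png');g=cv2.imread('pics/g.png');s=cv2.imread('pics/s0.png')[140:180,160:200];t=cv2.imread('pics/t0.png')[165:205,320:360]
u=lambda i:cv2.resize(i,(390,390),interpolation=cv2.INTER_CUBIC)
z=np.hstack([u(s),u(t)]);cv2.imwrite('pics/g2.png',cv2.resize(np.vstack([cv2.resize(g,(780,390)),z]),(600,600)))"
```

```text
t 8.2 [ 0.4993 -0.1278  0.058 ] [-0.9531  5.02    6.6332]
cup_needle [([174.1, 153.1], 0.88), ([395.4, 206.2], 0.27)]
cup_mark [([174.5, 153.9], 0.53)]
cup_needle [([332.8, 175.2], 0.63)]
cup_mark [([339.4, 175.7], 0.58), ([203.5, 186.8], 0.31)]
tip model [(0, array([164.8, 156.1]), array([343.9, 174.4])), (0.1, array([169.1, 155.4]), array([339.7, 174.9])), (0.15, array([171.3, 155.2]), array([337.5, 175.1])), (0.2, array([173.5, 155.2]), array([335.3, 175.4]))]
```

View pics/g.png

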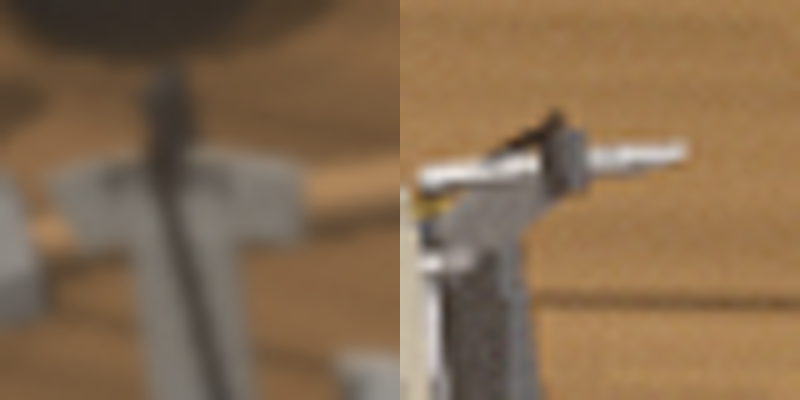

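The tip still sits just at the block in both views (left about (165,150), right about (555,115)). To settle the last few millimetres I'll average the networks' needle-to-mark difference over several frames while holding.

Run:
```python
from h import *
p=np.load("pose.npy")
for n,g in(("scene",(175,154)),("top",(336,176))):
    N=[];M=[]
    for _ in range(14):
        c=eyes.camera(n)
        for l,L in(("cup_needle",N),("cup_mark",M)):
            L+=[x["xy"] for x in eyes.landmark_of(c,l) if np.hypot(*(np.array(x["xy"])-g))<9][:1]
    N,M=np.array(N),np.array(M); k=(proj(c,toW(p,ndl(.23)))-proj(c,toW(p,ndl(.13))))[0][0]/.1
    d=(N.mean(0)-M.mean(0)) if len(N) and len(M) else None
    print(n,len(N),len(M),N.mean(0),M.mean(0),N.std(0),M.std(0),"past rad",d[0]/k,"mm",d[0]/k*145)
s=r.read_state();print(s["time"],s["ft_force"])
```

```text
scene 13 14 [173.6538 154.0077] [174.1071 153.7929] [1.2326 1.6818] [2.0059 1.434 ] past rad -0.010203301309280861 mm -1.4794786898457248
top 12 13 [334.6333 176.725 ] [336.8231 177.5154] [1.5574 1.0948] [1.369  1.7333] past rad 0.04951311387897749 mm 7.1794015124517365
12.7 [-1.4189  4.8264  6.3802]
```

Scene average says −1.5 mm, top average says +7 mm, each with about 2 mm of noise, while my own reading is about 0–1 mm past. The first hold lasted over 5 s. A second hold about 3 mm further back covers the case where the needle is slightly past the index.

>>> play_rows(motion=[[0,0,-0.012,0,0,0,0],[0,0,-0.012,0,0,0,0],[0,0,-0.012,0,0,0,0],[0,0,-0.012,0,0,0,0],[0,0,-0.012,0,0,0,0]])

```text
time: 13.32
ee_pos: [0.4992, -0.1278, 0.0603]
eef_rot: [0.652, 0.759, 0.0, 0.0]
ft_force: [-2.0, 4.7, 7.0]
width: 0.0009
```

>>> play_rows(motion=[[0,0,0,0,0,0,0],[0,0,0,0,0,0,0],[0,0,0,0,0,0,0],[0,0,0,0,0,0,0],[0,0,0,0,0,0,0]])

```text
time: 13.95
ee_pos: [0.4992, -0.1278, 0.0603]
eef_rot: [0.652, 0.759, 0.0, 0.0]
ft_force: [-0.7, 5.4, 7.1]
width: 0.0004
```

```bash
python3 -c "
from h import *
look('k')"
```

```text
t 13.95 [ 0.4992 -0.1278  0.0603] [-0.6538  5.3991  7.0618]
cup_needle [([173.0, 153.8], 0.86)]
cup_mark [([176.1, 152.8], 0.37)]
cup_needle [([334.9, 177.0], 0.49)]
cup_mark [([340.1, 176.5], 0.5)]
tip model [(0, array([164.8, 156.1]), array([343.9, 174.4])), (0.1, array([169.1, 155.4]), array([339.7, 174.9])), (0.15, array([171.3, 155.2]), array([337.5, 175.1])), (0.2, array([173.5, 155.2]), array([335.3, 175.4]))]
```

View pics/k.png

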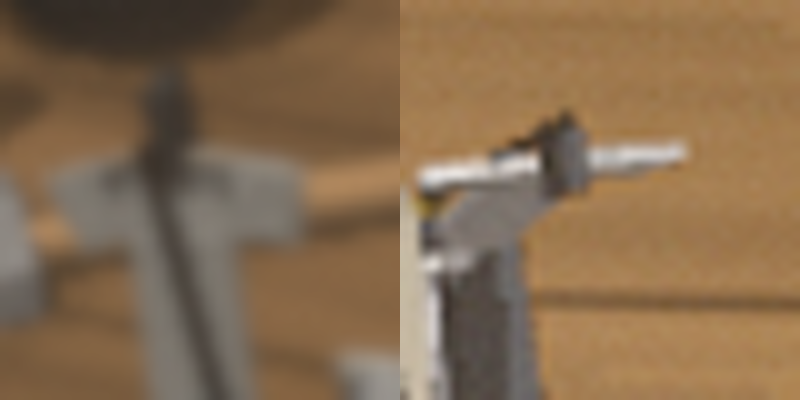

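Tip is now at about (566,115) on the right, a couple of mm short of the index, so the two holds bracket it. Now I'll release straight up.

>>> play_rows(motion=[[0,0,-0.05,0,0,0,0],[0,0,-0.12,0,0,0,0],[0,0,-0.25,0,0,0,0],[0,0,-0.5,0,0,0,0],[0,0,-0.75,0,0,0,0]])

```text
time: 14.88
ee_pos: [0.4981, -0.1292, 0.212]
eef_rot: [0.652, 0.758, -0.0, 0.0]
ft_force: [1.1, -0.2, 0.1]
width: 0.0004
```

>>> play_rows(motion=[[0,0,-0.2,0,0,0,0],[0,0,-0.3,0,0,0,0],[0,0,-0.3,0,0,0,0],[0,0,-0.3,0,0,0,0]])

```text
time: 15.38
ee_pos: [0.4982, -0.1289, 0.2692]
eef_rot: [0.652, 0.758, -0.0, -0.0]
ft_force: [0.8, 0.3, -0.3]
width: 0.0004
```

```bash
python3 -c "
from h import *
look('m')"
python3 -c "
import cv2,numpy as np
i=[cv2.imread('pics/'+f)[140:260,150:360] for f in('s0.png','m_a.png')]
cv2.imwrite('pics/m2.png',np.hstack([cv2.resize(x,(400,230)) for x in i]))"
```

```text
t 15.375 [ 0.4982 -0.1289  0.2692] [ 0.7917  0.3076 -0.3232]
cup_needle [([163.1, 155.2], 0.66)]
cup_mark [([172.3, 150.6], 0.51)]
cup_needle []
cup_mark []
tip model [(0, array([164.8, 156.1]), array([343.9, 174.4])), (0.1, array([169.1, 155.4]), array([339.7, 174.9])), (0.15, array([171.3, 155.2]), array([337.5, 175.1])), (0.2, array([173.5, 155.2]), array([335.3, 175.4]))]
```

View pics/m2.png

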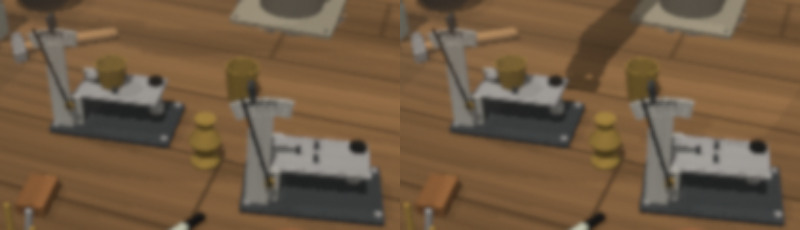

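The before and after pictures match: the needle is back at rest, the plates are level and nothing has moved. Handing in.

```bash
python3 -c "
from bench import job
print(job.close_job())"
```

```text
the job is handed in; nothing more can be done
None
```

I pressed the cup mount's pad with the closed fingertips until the needle stood at the index, held it there, then let go straight up and handed the job in. No verdict was reported.

- **Holds:** I estimated the index at about 0.18 rad. The needle was held there for over 5 s with about 6–7 N on the pad. I then eased back about 2.3 mm at the pad (about 3 mm at the needle) and held for over 1 s more, so that the two holds bracket the index.
- **After release:** In the scene picture the needle is back at rest, both plates look level, and the indexes and the loose things in that crop look unmoved. The crop did not include the saucer, the jar or all of the hammer. The wrist force is about 0.
- **Checks that disagreed:** During the first hold, averaged network readings put the needle about 1.5 mm short of the index in the scene camera but about 7 mm past it in the top camera. Each had roughly 2 mm of noise. My own reading of the pictures put it within about 1–2 mm of the index.

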